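Open and latch the shutter of a sample chamber

ROBOT

A 6-joint arm with a two-finger parallel gripper is mounted at the origin on the work surface. World frame = base frame: x ahead of the robot, y to its left, z up, the work surface at z = 0. Lengths are in mm, angles in rad, forces in N, time in s.
With the tool pointing down it reaches from about 350 to 775 mm from the base axis. Payload 7.3 kg.
Tool frame: the origin (TCP) lies midway between the tips of the shut fingers; the grasp point (between the pads) lies 19 mm behind it; x points along the fingers, y is the direction in which the jaws open and shut, and the axes are right-handed (so a half turn about x gives the same grasp; the last joint's range is limited). The gripper opens to 92 mm and grips with 3 to 60 N. Pads are 19 mm wide; open, the fingers measure 130 mm over their backs; the gripper's body (75 mm by 190 mm) begins 47 mm behind the grasp point.
Start: joints at [1.123, 0.342, 1.524, -0, 1.275, -0.146], TCP at [156.036, 501.296, 226.741] pointing down, gripper open.
Joint ranges: [-2.53, 2.53], [-0.77, 2.02], [0.04, 2.7], [-1, 4.14], [0.28, 2.66], [-3.11, 3.11]. Speed limits (rad/s): [2.57, 2.57, 3.14, 3.14, 3.14, 3.14].

INTERFACE

Orientations are given as [roll, pitch, yaw] about the fixed x, y, z axes, in that order (R = Rz(yaw) Ry(pitch) Rx(roll)).
In Python, from plant import bot gives the robot as it stands. The module is installed in compiled form; this text tells all that it offers.
- The arm moves only by the shell command python3 -m handwheel 'ROWS' [OPENING]. ROWS is JSON, a list that holds one entry, the list of rows, each a list of 4 numbers: the shift along the tool's x, y, z in cm, then the turn about the tool's x in rad. A call has 1 to 8 rows; each row shifts and turns the commanded pose from where the row before left it, along the tool's axes as they then stand; what a row does not reach is not made up. A row lasts 1/12 s, in which the tool goes at most 41.7 mm and 7.16 degrees, less where a joint would pass 70% of its speed; a pose out of reach is approached as far as the arm can. A call is refused whole if a number of a shift passes 4.17 or a number of a turn 0.125, either way. A call with a gripper value outside its range is refused whole. OPENING is the opening, from 0 (shut) to 1 (fully open), set as the call begins (- or left out, the last holds). The fingers move at their own pace and stop on an object; the grip force is fixed at half the most. Time passes only in rows, so rows that do not move let the fingers close. It gives the time, the measured TCP pose, the force and the opening at its end, in the units of the state.
- bot.get_obs(): the state, without advancing time (a new reading comes with each control period).
- bot.capture(name): name is "scene" or "top"; returns (picture, depth): 400x640x3 uint8, red, green, blue; 400x640 float32, mm along the optical axis (not along the pixel's ray), 0 where there is no reading.
- bot.camera_model(name): a dict with "fx", "fy", "cx", "cy" (pixels), "dist_coeffs" ([k1, k2, p1, p2, k3] as OpenCV has them; the pictures are not rectified), "position" and "rotation" of the camera in the world. Camera axes: x right, y down, z forward; pixel columns grow to the right and rows downward; lengths in mm; the calibration is good to about 2 mm. A picture is of the moment at which its call begins. camera_model takes no time and is no camera call.
- bot.close_job(): hands the job in, once; it reports no verdict.
Trained networks look in the newest picture that a camera, given by its name, has taken for a name from the list of things; names that differ only in an ending like _2 or _b are one class to them, and where a whole thing is asked for, a point or a joint stands for the part that bears it (a point fixed in the world has none). Each returns a list of dicts, best first, with "conf" (0 to 1); they miss things now and then, are a little off and sometimes report something else, mostly with a low value. They report only what shows in the picture. A call takes as long as a camera call.
- bot.find_in(camera, label): "bbox" ([left, top, width, height] in pixels, round what is visible of it).
- bot.spot_point(camera, label): "point" ([column, row] in pixels: a listed point, or the origin of a listed thing).
The state is a dict: "time": time; "joint_positions": joint angles; "dq": joint speeds; "tau": joint torques, N m; "tool_pos": TCP position; "tcp_rot": TCP orientation; "contact_force": force on the tool from outside, world axes, zero at the start; "moment": the same for the moment, N m; "grip_width": finger opening in mm.
Only numpy, scipy, OpenCV 4.12 (cv2) and the standard library are available. Lean on these libraries where they do the work, as an engineer would, in place of code of your own. Each camera call takes 0.05 s, during which the arm holds its last target.

TASK

On the grey sample chamber, open the shutter and latch it: with a fingertip push the upright metal knob along the long leg of its L-shaped slot to the corner, then push it sideways fully home to the end of the short leg, and take the hand away. Only push the knob, do not put the fingers around it or grip it, and leave the brass weight, coil, meter and calculator where they are.

Things in the scene. Friction and masses are not known exactly. Their poses are not given: they have to be found in the camera images.
- chamber: Grey metal box fixed to the bench, 240 (its x) x 200 (its y) x 75 mm high, flat on top, yaw within 1 rad of the robot's x. Origin at the centre of its underside, z up. An L-shaped slot 15 mm wide is cut in its top; the knob's axis runs from (-50, 0) to the corner (30, 0), then to the end (30, 40) mm in the chamber's x, y.
- slot_corner (a point): Where the knob's axis stands at the slot's corner: (30, 0, 75) mm in the chamber's frame, on its top.
- slot_end (a point): Where the knob's axis stands fully home at the end of the short leg: (30, 40, 75) mm in the chamber's frame, on its top. A clear 44 mm square pane, flush with the top, at (-48, -52) mm shows the shutter blade, which the knob carries aside.
- shutter (a joint): Travel of the knob (and the shutter) along the long leg, the chamber's +x, in m: 0 at the start of the slot, 0.080 at the corner; starts anywhere from 0 to 0.030. It slides against about 2 N of friction, stays where it is left, and stops hard at both ends.
- knob (a joint): Travel of the knob along the short leg, the chamber's +y, in m: 0 in the long leg, 0.040 fully home at the end of the short leg. The slot's inner corner lets it move only when the knob is at the corner (up to 1.5 mm of play either way). About 2 N of friction, no spring, stops hard at the end.
- knob_top (a point): Centre of the flat top of the plain metal knob, an upright cylinder 20 mm in diameter standing on a pin in the slot; its top is 114 mm above the bench and 39 mm above the chamber's top, and its underside 6 mm above the chamber's top.
- weight: Loose brass weight, 28 mm in diameter, 34 mm tall, standing on the chamber's top near the corner at its +x, -y. Origin at the centre of its underside. Leave alone.
- coil: Loose black coil, an upright cylinder 56 mm in diameter, 50 mm tall with two 12 mm brass posts on top, on the bench to the chamber's +y side. Origin at the centre of its underside. Leave alone.
- meter: Loose yellow hand meter lying on the bench to the chamber's -y side, 90 x 170 x 34 mm. Origin at the centre of its underside. Leave alone.
- calculator: Loose grey pocket calculator lying on the bench to the chamber's +x side, 150 x 75 x 14 mm. Origin at the centre of its underside. Leave alone.

How it is judged (in metres and radians):
On the way, in this order (a step that is already met when the one before it is completed fails the run):
1. the knob has been pushed along the long leg to the corner (value of joint shutter above 0.076 m and value of joint knob below 0.03 m), for 0.05 s.
2. the knob has been pushed home to the end of the short leg (value of joint shutter above 0.076 m and value of joint knob above 0.036 m), for 0.2 s.
At the end, for the whole second after the job is handed in: The knob rests at the end of the short leg, within 4 mm of the stop (shutter joint above 0.076, knob joint above 0.036), and the weight, coil, meter and calculator stand within 15 mm of where they were, the weight and coil upright (all of step 2 and velocity of joint knob between -0.005 and 0.005 m/s and distance of each of weight, coil, meter, calculator from where it was at the start of the episode below 0.015 m and angle between each of weight, coil's own z axis and vertical below 0.2 rad); the robot touches nothing.
It fails at once if the fingers are put around the knob as for a grip (the point between the finger pads within 9 mm of the knob's axis and less than 12 mm above its top) (horizontal distance between the grasp point and knob_top below 0.009 m and z of the grasp point in the frame of knob_top below 0.012 m).
It fails at once if a bystander is moved, lifted or carried by more than 15 mm (distance of any of weight, coil, meter, calculator from where it was at the start of the episode above 0.015 m).
It fails at once if the weight or the coil is tipped (angle between any of weight, coil's own z axis and vertical above 0.5 rad).
It also fails if it takes over 42 s, if anything falls off the work surface, if the arm or the gripper's body presses on something with over 40 N, if the wrist force passes 120 N, or if a joint passes its speed limit or range.

## Working session

There is one attempt and no reset: what is moved stays moved. The work goes in short steps, Python scripts to look and compute and a shell command to move; the robot and the scene stay as the last step left them, time stands still between calls to the robot, and variables do not carry over. Pictures are saved under pics/ and viewed, and the job is handed in when it is done.

```bash
mkdir -p pics; ls
python3 - <<'E'
from plant import bot
import cv2
o=bot.get_obs()
for k in o: print(k,o[k])
for n in("scene","top"):
    im,d=bot.capture(n); cv2.imwrite(f"pics/{n}0.png",im[:,:,::-1])
    print(bot.camera_model(n))
    for l in("knob_top","slot_corner","slot_end","chamber","weight","coil"):
        print(n,l,bot.spot_point(n,l)[:2])
print(bot.get_obs()["time"])
E
```

```text
pics
time 0.0
joint_positions [ 1.12301206e+00  3.42729060e-01  1.52499433e+00 -4.43080697e-06
  1.27536075e+00 -1.46026197e-01]
dq [-0.00039586  0.00030182  0.00173765  0.00255127 -0.0001696  -0.00178411]
tau [ 7.98252240e-04 -4.31248248e+01 -2.44223696e+01  7.17568165e-02
  5.58746082e-02 -8.15874114e-05]
tool_pos [155.85424397 500.92929871 226.04957271]
tcp_rot [-1.7139818   1.56930483 -2.01573858]
contact_force [-0.68580278  0.14612068  0.59300899]
moment [-0.00217712  0.01611194 -0.02757112]
grip_width 91.9209277978531
{'fx': 428.0047794442378, 'fy': 428.0047794442378, 'cx': 320.6905369940502, 'cy': 197.57683473139292, 'dist_coeffs': array([0.03850421, 0.        , 0.        , 0.        , 0.        ]), 'position': array([991.85139472, 200.91364846, 806.65549321]), 'rotation': array([-2.59009721, -0.01481694,  1.95472833])}
scene knob_top [{'point': [335.5, 195.8], 'conf': 0.7}]
scene slot_corner [{'point': [307.6, 214.1], 'conf': 0.7}]
scene slot_end [{'point': [307.6, 230.2], 'conf': 0.57}]
scene chamber [{'point': [320.3, 230.5], 'conf': 0.78}]
scene weight [{'point': [264.7, 189.4], 'conf': 0.6}]
scene coil [{'point': [357.1, 297.8], 'conf': 0.72}, {'point': [293.4, 152.9], 'conf': 0.32}]
{'fx': 435.31616984038476, 'fy': 435.31616984038476, 'cx': 312.369931066667, 'cy': 203.311826926195, 'dist_coeffs': array([-0.07963887,  0.        ,  0.        ,  0.        ,  0.        ]), 'position': array([ 486.90977583,   32.63822622, 1123.54375103]), 'rotation': array([-3.01379632,  0.0089322 , -1.55895175])}
top knob_top [{'point': [260.6, 172.1], 'conf': 0.7}, {'point': [299.3, 219.2], 'conf': 0.59}]
top slot_corner [{'point': [317.5, 203.9], 'conf': 0.57}]
top slot_end [{'point': [307.6, 191.5], 'conf': 0.63}]
top chamber [{'point': [305.5, 210.4], 'conf': 0.57}]
top weight [{'point': [358.5, 212.3], 'conf': 0.67}]
top coil [{'point': [260.9, 174.9], 'conf': 0.94}]
0.7
```

View pics/scene0.png

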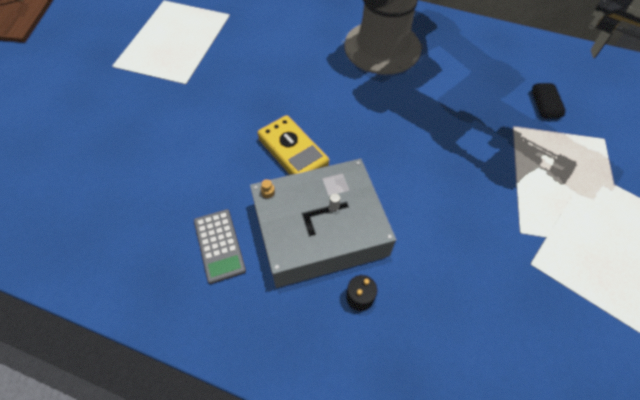

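View pics/top0.png

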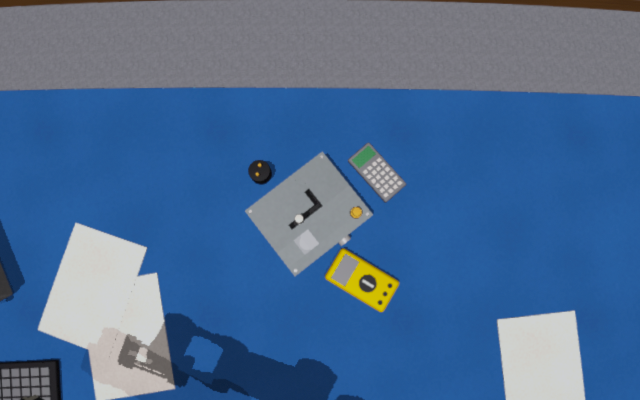

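The scene image shows the chamber centred near (320,225), with the knob at (334,203) and the slot corner at about (307,214). In the top image the knob is at (299,218), the slot corner at (318,204), the slot end at (308,191) and the weight at (357,212). The detector's (260,172) for knob_top is the coil, so I reject it. Next I'll fit the pose.

```bash
cat > h.py <<'E'
import numpy as np, cv2
from scipy.spatial.transform import Rotation as R
from plant import bot
def cam(n):
    m=bot.camera_model(n); K=np.array([[m['fx'],0,m['cx']],[0,m['fy'],m['cy']],[0,0,1]])
    return K,m['dist_coeffs'],m['position'],R.from_euler('xyz',m['rotation']).as_matrix()
def ray(n,px,z):
    K,D,p,Rm=cam(n)
    u=cv2.undistortPoints(np.array(px,float).reshape(-1,1,2),K,D).reshape(-1,2)
    r=np.c_[u,np.ones(len(u))]@Rm.T
    return p+r*((z-p[2])/r[:,2:3])
def proj(n,P):
    K,D,p,Rm=cam(n)
    return cv2.projectPoints((np.array(P,float)-p)@Rm,np.zeros(3),np.zeros(3),K,D)[0].reshape(-1,2)
def cloud(n,d):
    v,u=np.mgrid[0:400,0:640]; K,D,p,Rm=cam(n)
    q=cv2.undistortPoints(np.c_[u.ravel(),v.ravel()].astype(float).reshape(-1,1,2),K,D).reshape(-1,2)
    P=(np.c_[q,np.ones(len(q))]*d.reshape(-1,1))@Rm.T+p
    P[d.ravel()==0]=np.nan
    return P.reshape(400,640,3)
E
python3 - <<'E'
from h import *
for n in("top","scene"):
    im,d=bot.capture(n); P=cloud(n,d)
    m=((P[...,2]>60)&(P[...,2]<88)); 
    if n=="top": m[:,:200]=0; m[:,450:]=0
    m[:,:200]=0;m[:,450:]=0
    m=m.astype(np.uint8)
    c=max(cv2.findContours(m,cv2.RETR_EXTERNAL,cv2.CHAIN_APPROX_NONE)[0],key=cv2.contourArea)
    print(n,"topz",np.nanmedian(P[...,2][m>0]))
    w=ray(n,c.reshape(-1,2),75)[:,:2]
    r=cv2.minAreaRect(w.astype(np.float32)); print(r, cv2.contourArea(w.astype(np.float32))) 
    print("med",np.nanmean(P[m>0],axis=0))
    k=(P[...,2]>100)&(P[...,2]<125)
    k[:,:255]=0;k[:,380:]=0
    n_,l,s,ce=cv2.connectedComponentsWithStats(k.astype(np.uint8))
    for i in range(1,n_):
        if s[i,4]>8: print("knob/weight",ce[i],s[i],np.nanmean(P[l==i],0),ray(n,ce[i],114))
    cv2.imwrite(f"pics/{n}z.png",cv2.resize(im[130:300,230:430,::-1],None,fx=4,fy=3.5) if 0 else cv2.resize(im[140:290,230:410,::-1],None,fx=4,fy=4,interpolation=cv2.INTER_CUBIC))
E
```

```text
top topz 73.8488320761096
((598.7271728515625, 52.84185791015625), (200.08609008789062, 239.99212646484375), 38.6401481628418) 47161.05842893276
med [597.20235784  54.52836166  73.81007602]
knob/weight [356.54716981 211.43396226] [353 208   8   8  53] [599.19938877 -60.63879301 107.91623415] [[598.52479636 -60.0771056  114.        ]]
knob/weight [298.74137931 218.43103448] [295 215   9   8  58] [580.86803907  74.58935186 112.03695633] [[580.68383514  74.51079713 114.        ]]
scene topz 75.1494128052118
((601.982177734375, 54.5015869140625), (206.8133087158203, 239.99432373046875), 38.71993637084961) 47669.44146104096
med [583.83394057  55.94683604  74.86817893]
knob/weight [370.5        20.6627907] [362   9  18  22 172] [ 54.75025749 -30.32531809 112.26970871] [[ 57.09635495 -29.64175904 114.        ]]
knob/weight [266.16883117 183.79220779] [261 179  11  10  77] [601.28731884 -60.25122563 108.72961772] [[604.25127583 -58.27514391 114.        ]]
knob/weight [334.36448598 199.05607477] [330 193  10  13 107] [584.57741337  75.57189477 111.56384892] [[586.00424186  76.01148564 114.        ]]
```

Both cameras agree with the given sizes: 200 x 240 mm, top at z≈75. The chamber's centre is about (599.5, 53.5) with yaw -0.897. The knob sits at chamber x≈-28, y≈-1, so it lies on the slot, with shutter ≈22 mm. Next I'll work out the moves.

```bash
cat > g.py <<'E'
from h import *
C=np.array([599.5,53.5]); a=np.radians(-51.35)
ex=np.array([np.cos(a),np.sin(a)]); ey=np.array([-ex[1],ex[0]])
def W(x,y): return C+x*ex+y*ey
def st():
    o=bot.get_obs(); T=R.from_euler('xyz',o['tcp_rot']).as_matrix(); p=o['tool_pos']
    q=p[:2]-C
    print("t",o['time'],"tcp",p.round(1),"chamber xy",(q@ex).round(1),(q@ey).round(1),"F",o['contact_force'].round(1),"w",o['grip_width'].round(1),"j",o['joint_positions'].round(2))
    return o,p,T
def to(x,y,z):
    o,p,T=st(); d=np.r_[W(x,y),z]-p
    print("shift cm tool",(T.T@d/10).round(2),"|",np.linalg.norm(d).round(0))
    # tool-frame dirs
    print("tool y yaw",np.arctan2(T[1,1],T[0,1]).round(3),"tool z yaw",np.arctan2(T[1,2],T[0,2]).round(3),"ch x yaw",a.round(3), "ex,ey in tool:",(T.T@np.r_[ex,0]).round(3),(T.T@np.r_[ey,0]).round(3), "down", T[:,0].round(3))
E
python3 - <<'E'
from g import *
to(-75,0,226)
print(proj("top",[[*W(30,0),75],[*W(30,40),75],[*W(-50,0),75],[*W(-28,0),114]]).round(1))
E
```

```text
Traceback (most recent call last):
  File "g.py", line 11, in to
    o,p,T=st(); d=np.r_[W(x,y),z]-p
          ~~^^
  File "g.py", line 8, in st
    print("t",o['time'],"tcp",p.round(1),"chamber xy",(q@ex).round(1),(q@ey).round(1),"F",o['contact_force'].round(1),"w",o['grip_width'].round(1),"j",o['joint_positions'].round(2))
                                                                                                                          ^^^^^^^^^^^^^^^^^^^^^
AttributeError: 'float' object has no attribute 'round'
```

View pics/topz.png

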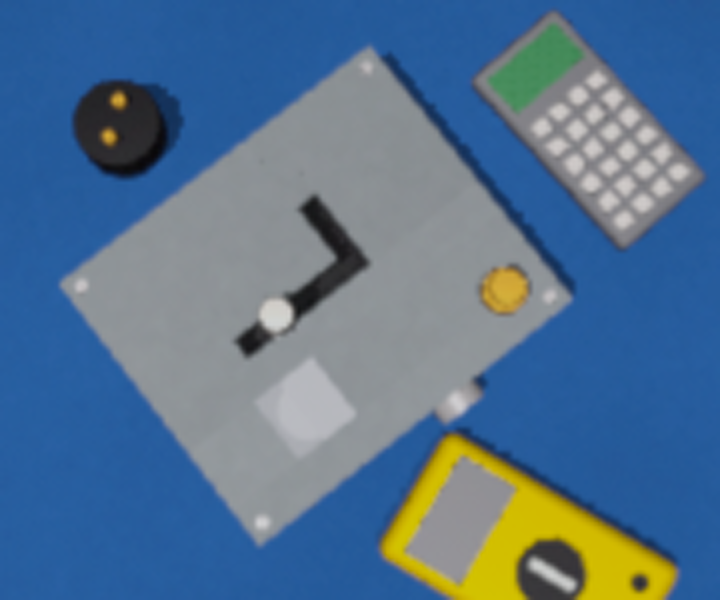

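The zoomed top view shows the slot corner at (350,260), which is (317.5,205) in the full picture. The slot end is at (310,203), the knob at (277,314), and the weight is well clear at (503,290).

```bash
sed -i "s/o\['grip_width'\].round(1)/round(float(o['grip_width']),1)/" g.py
python3 - <<'E'
from g import *
to(-75,0,226)
print(proj("top",[[*W(30,0),75],[*W(30,40),75],[*W(-50,0),75],[*W(-28,0),114]]).round(1))
E
```

```text
t 0.8 tcp [156.  501.3 226.7] chamber xy -626.7 -66.6 F [ 0.6 -0.3  0.8] w 91.8 j [ 1.12  0.34  1.52 -0.    1.28 -0.15]
shift cm tool [  0.07 -25.37  49.44] | 556.0
tool y yaw 1.269 tool z yaw -0.302 ch x yaw -0.896 ex,ey in tool: [-0.    -0.56   0.828] [0.    0.828 0.56 ] down [ 0.  0. -1.]
[[317.9 204.7]
 [307.8 191.9]
 [291.8 225. ]
 [298.4 217.9]]
```

```bash
python3 -m handwheel '[[[0,-1.6,3.1,0],[0,-1.6,3.1,0],[0,-1.6,3.1,0],[0,-1.6,3.1,0],[0,-1.6,3.1,0],[0,-1.6,3.1,0],[0,-1.6,3.1,0],[0,-1.6,3.1,0]]]' 0
python3 -m handwheel '[[[0,-1.6,3.1,0],[0,-1.6,3.1,0],[0,-1.6,3.1,0],[0,-1.6,3.1,0],[0,-1.6,3.1,0],[0,-1.6,3.1,0],[0,-1.6,3.1,0],[0,-1.6,2.9,0]]]'
python3 -m handwheel '[[[0,0,0,0.119],[0,0,0,0.119],[0,0,0,0.119],[0,0,0,0.119],[0,0,0,0.118],[0,0,0,0],[0,0,0,0]]]'
python3 -c "
from g import *
to(-75,0,93)"
```

```text
time: 1.47
tool_pos: [355.8, 304.1, 226.9]
tcp_rot: [1.024, 1.57, 0.722]
contact_force: [1.4, 0.0, -0.2]
grip_width: 42.9
time: 2.13
tool_pos: [552.9, 108.5, 226.7]
tcp_rot: [0.596, 1.57, 0.294]
contact_force: [0.4, 0.5, -0.0]
grip_width: 0.2
time: 2.72
tool_pos: [551.6, 110.0, 226.7]
tcp_rot: [2.966, 1.571, 2.074]
contact_force: [0.4, -1.0, 0.2]
grip_width: 0.5
t 2.7167 tcp [551.6 110.  226.7] chamber xy -74.0 -2.1 F [ 0.4 -1.   0.2] w 0.5 j [ 0.06  0.41  1.42  0.    1.31 -0.62]
shift cm tool [13.37  0.21 -0.09] | 134.0
tool y yaw 0.679 tool z yaw -0.892 ch x yaw -0.896 ex,ey in tool: [-0.    -0.004  1.   ] [0.    1.    0.004] down [-0.  0. -1.]
```

```bash
python3 -m handwheel '[[[3,0.2,0,0],[3,0,0,0],[3,0,0,0],[2.5,0,0,0],[1.5,0,0,0],[0.6,0,0,0],[0,0,0,0],[0,0,0,0]]]'
python3 - <<'E'
from g import *
to(30-19.5,0,91)
for n in("top","scene"):
    im,d=bot.capture(n); cv2.imwrite(f"pics/{n}2.png",cv2.resize(im[120:290,230:430,::-1],None,fx=4,fy=3.5*4/3.5,interpolation=cv2.INTER_CUBIC)[:600])
E
```

```text
time: 3.38
tool_pos: [553.7, 111.4, 91.4]
tcp_rot: [1.04, 1.57, 0.146]
contact_force: [0.6, -0.8, -0.2]
grip_width: 0.6
t 3.3833 tcp [553.7 111.4  91.4] chamber xy -73.8 0.4 F [ 0.6 -0.8 -0.2] w 0.6 j [ 0.06  0.55  1.59  0.    1.   -0.61]
shift cm tool [ 0.04 -0.05  8.43] | 84.0
tool y yaw 0.677 tool z yaw -0.894 ch x yaw -0.896 ex,ey in tool: [ 0.    -0.002  1.   ] [0.001 1.    0.002] down [ 0.001  0.    -1.   ]
```

View pics/scene2.png

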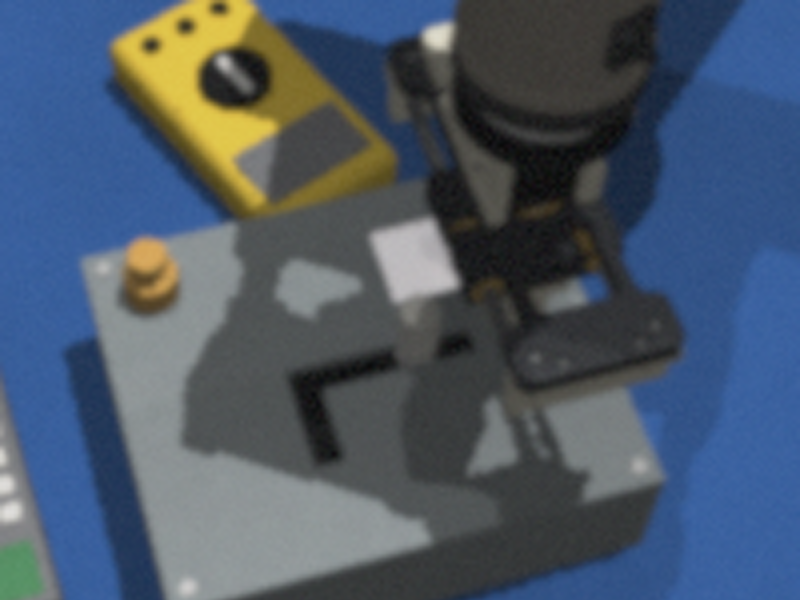

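The scene picture shows the shut fingers standing behind the knob, which is at (418,335) in the zoom. The slot ahead of it is clear, and so are the weight and the meter.

```bash
python3 -m handwheel '[[[0,0,1,0],[0,0,1,0],[0,0,0.6,0],[0,0,0.4,0],[0,0,0.4,0],[0,0,0.4,0],[0,0,0.4,0],[0,0,0.4,0]]]'
python3 -c "
from g import *
to(10.5,0,91)"
python3 -m handwheel '[[[0,0,0.5,0],[0,0,0.5,0],[0,0,0.5,0],[0,0,0.4,0],[0,0,0.4,0],[0,0,0.3,0],[0,0,0.2,0],[0,0,0,0]]]'
python3 - <<'E'
from g import *
to(10.5,0,91)
for n in("top","scene"):
    im,d=bot.capture(n); cv2.imwrite(f"pics/{n}3.png",cv2.resize(im[120:290,230:430,::-1],None,fx=4,fy=3.5*4/3.5,interpolation=cv2.INTER_CUBIC)[:600])
E
```

```text
time: 4.15
tool_pos: [581.9, 75.2, 90.7]
tcp_rot: [-2.55, 1.57, 2.837]
contact_force: [-2.0, 1.6, 2.0]
grip_width: 0.6
t 4.15 tcp [581.9  75.2  90.7] chamber xy -27.9 -0.2 F [-2.   1.6  2. ] w 0.6 j [-0.    0.59  1.52  0.    1.03 -0.68]
shift cm tool [-0.03  0.01  3.84] | 38.0
tool y yaw 0.675 tool z yaw -0.896 ch x yaw -0.896 ex,ey in tool: [-0.    -0.001  1.   ] [-0.     1.     0.001] down [-0.  0. -1.]
time: 4.82
tool_pos: [599.7, 53.0, 90.6]
tcp_rot: [0.328, 1.57, -0.568]
contact_force: [-1.4, -0.1, 0.3]
grip_width: 0.8
t 4.8167 tcp [599.7  53.   90.6] chamber xy 0.5 -0.1 F [-1.4 -0.1  0.3] w 0.8 j [-0.04  0.61  1.48 -0.    1.05 -0.71]
shift cm tool [-0.04  0.01  1.  ] | 10.0
tool y yaw 0.675 tool z yaw -0.896 ch x yaw -0.896 ex,ey in tool: [ 0. -0.  1.] [0. 1. 0.] down [ 0. -0. -1.]
```

View pics/scene3.png

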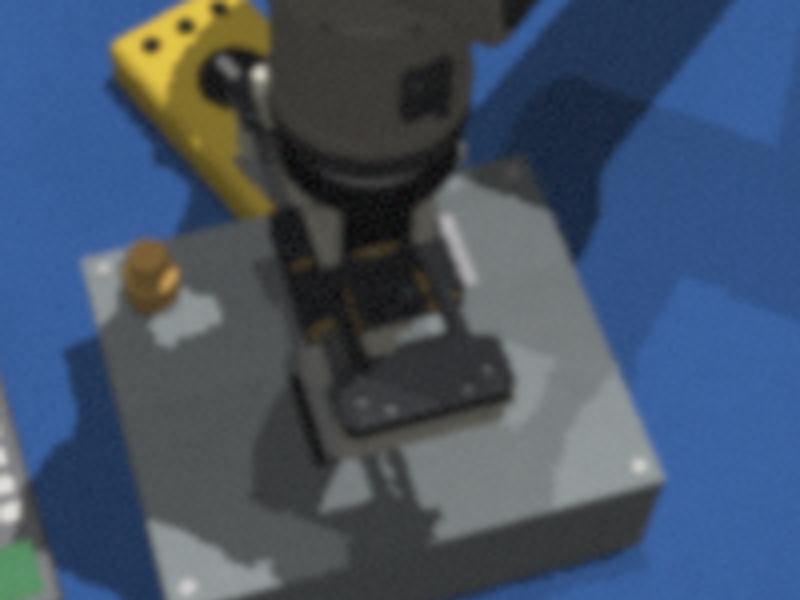

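The hand hides the knob from this camera. The reading of about 2 N against the motion shows contact, so I'll ease on to the stop and feel for it.

```bash
python3 -m handwheel '[[[0,0,0.3,0],[0,0,0.2,0],[0,0,0.2,0],[0,0,0.1,0],[0,0,0.1,0],[0,0,0.1,0],[0,0,0,0]]]'
python3 -c "
from g import *
to(10.5,0,91)"
```

```text
time: 5.5
tool_pos: [605.5, 46.0, 90.7]
tcp_rot: [3.029, 1.57, 2.134]
contact_force: [-1.5, 3.5, 0.8]
grip_width: 0.1
t 5.5 tcp [605.5  46.   90.7] chamber xy 9.6 0.0 F [-1.5  3.5  0.8] w 0.1 j [-0.05  0.62  1.46  0.    1.06 -0.73]
shift cm tool [-0.03 -0.    0.09] | 1.0
tool y yaw 0.675 tool z yaw -0.896 ch x yaw -0.896 ex,ey in tool: [-0.001 -0.     1.   ] [0. 1. 0.] down [-0.     0.001 -1.   ]
```

```bash
python3 -m handwheel '[[[0,0,0.1,0],[0,0,0.1,0],[0,0,0,0]]]'
python3 -m handwheel '[[[0,0,0.1,0],[0,0,0,0]]]'
python3 -c "
from g import *
to(10.5,0,91)"
```

```text
time: 5.75
tool_pos: [605.7, 45.7, 90.6]
tcp_rot: [-2.979, 1.567, 2.409]
contact_force: [-5.1, 7.1, 2.6]
grip_width: 0.4
time: 5.92
tool_pos: [605.8, 45.6, 90.6]
tcp_rot: [-2.962, 1.566, 2.426]
contact_force: [-7.6, 11.3, 4.1]
grip_width: 0.5
t 5.9167 tcp [605.8  45.6  90.6] chamber xy 10.1 -0.0 F [-7.6 11.3  4.1] w 0.5 j [-0.05  0.62  1.46  0.    1.07 -0.73]
shift cm tool [-0.04  0.    0.04] | 1.0
tool y yaw 0.675 tool z yaw -0.895 ch x yaw -0.896 ex,ey in tool: [-0.005 -0.001  1.   ] [-0.001  1.     0.001] down [-0.004  0.003 -1.   ]
```

The force rises to about 14 N at chamber x = 10.0, where 10.5 was expected, so that is the stop at the corner. I'll back off, go round to the -y side and take a look.

```bash
python3 -m handwheel '[[[0,0,-1,0],[0,0,-2,0],[-3,0,0,0],[-4,-2,0,0],[0,-3,0,0],[0,-3,0,0],[0,0,0,0]]]'
python3 - <<'E'
from g import *
to(30,-55,91)
for n in("top","scene"):
    im,d=bot.capture(n); cv2.imwrite(f"pics/{n}4.png",cv2.resize(im[140:290,230:430,::-1],None,fx=4,fy=4,interpolation=cv2.INTER_CUBIC)[:600])
    P=cloud(n,d); k=(P[...,2]>103)&(P[...,2]<122)&(np.linalg.norm(P[...,:2]-W(30,15),axis=2)<45)
    N,l,s,ce=cv2.connectedComponentsWithStats(k.astype(np.uint8))
    for i in range(1,N):
        if s[i,4]>10:
            m=np.nanmean(P[l==i],0); q=m[:2]-C; print(n,s[i],m.round(1),"ch",(q@ex).round(1),(q@ey).round(1))
    print(proj(n,[[*W(30,0),114]]))
E
```

```text
time: 6.5
tool_pos: [524.1, 15.2, 158.5]
tcp_rot: [-1.276, 1.568, -2.173]
contact_force: [0.7, 0.9, 0.4]
grip_width: 0.7
t 6.5 tcp [524.1  15.2 158.5] chamber xy -17.2 -82.8 F [0.7 0.9 0.4] w 0.7 j [-0.12  0.41  1.63 -0.    1.11 -0.79]
shift cm tool [6.75 2.8  4.71] | 87.0
tool y yaw 0.674 tool z yaw -0.897 ch x yaw -0.896 ex,ey in tool: [0.001 0.001 1.   ] [-0.002  1.    -0.001] down [-0.001 -0.002 -1.   ]
top [318 199   5   6  25] [620.3  26.  112.4] ch 34.4 -0.9
[[317.98893211 202.64406894]]
scene [300 201  11  12 103] [620.6  30.1 112.1] ch 31.5 1.9
[[305.41324911 204.5876263 ]]
```

```bash
python3 -c "
import cv2,numpy as np
a=cv2.imread('pics/scene4.png');b=cv2.imread('pics/top4.png')
cv2.imwrite('pics/both4.png',cv2.resize(np.hstack([a,b]),(800,300)))"
```

```text
(no output)
```

View pics/both4.png

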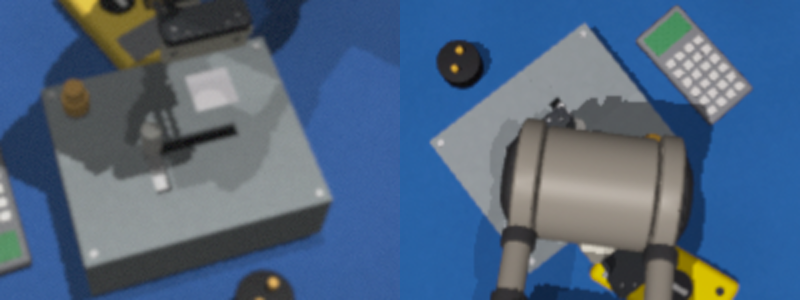

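In the scene view (left half) the knob stands at the slot corner at about (150,140), and the short leg below it is empty. Depth puts it at chamber (31.5, 2), which is the corner. The top view is blocked by the arm. Next I go down on the -y side.

```bash
python3 -m handwheel '[[[0,0,2.4,0],[0,1,2.3,0],[0,1.8,0,0],[2.2,0,0,0],[2.2,0,0,0],[1.4,0,0,0],[0.9,0,0,0],[0,0,0,0]]]'
python3 -c "
from g import *
to(30,11,91)"
```

```text
time: 7.27
tool_pos: [578.2, -1.1, 88.7]
tcp_rot: [-2.351, 1.568, 3.037]
contact_force: [-0.6, -0.3, 0.1]
grip_width: 0.3
t 7.2667 tcp [578.2  -1.1  88.7] chamber xy 29.3 -50.7 F [-0.6 -0.3  0.1] w 0.3 j [-0.13  0.58  1.55 -0.    1.02 -0.81]
shift cm tool [-0.25  6.17  0.07] | 62.0
tool y yaw 0.676 tool z yaw -0.895 ch x yaw -0.896 ex,ey in tool: [-0.002 -0.001  1.   ] [-0.002  1.     0.001] down [-0.003  0.    -1.   ]
```

```bash
python3 -m handwheel '[[[0,0.8,0.1,0],[0,0.6,0,0],[0,0.4,0,0],[0,0.4,0,0],[0,0.4,0,0],[0,0.4,0,0],[0,0.4,0,0],[0,0,0,0]]]'
python3 -m handwheel '[[[0,0.3,0,0],[0,0.3,0,0],[0,0.3,0,0],[0,0.3,0,0],[0,0,0,0]]]'
python3 - <<'E'
from g import *
to(30,11,91)
im,d=bot.capture("scene"); cv2.imwrite("pics/s5.png",cv2.resize(im[140:290,230:430,::-1],None,fx=4,fy=4,interpolation=cv2.INTER_CUBIC))
E
```

```text
time: 7.93
tool_pos: [606.5, 19.3, 91.2]
tcp_rot: [1.064, 1.57, 0.168]
contact_force: [-0.7, -0.2, 0.0]
grip_width: 0.4
time: 8.35
tool_pos: [615.6, 26.8, 91.0]
tcp_rot: [1.507, 1.57, 0.612]
contact_force: [-1.1, -0.3, 1.1]
grip_width: 0.5
t 8.35 tcp [615.6  26.8  91. ] chamber xy 30.9 -4.1 F [-1.1 -0.3  1.1] w 0.5 j [-0.08  0.63  1.43  0.    1.07 -0.76]
shift cm tool [-0.    1.51 -0.09] | 15.0
tool y yaw 0.675 tool z yaw -0.896 ch x yaw -0.896 ex,ey in tool: [ 0.    -0.001  1.   ] [0.001 1.    0.001] down [ 0.  0. -1.]
```

View pics/s5.png

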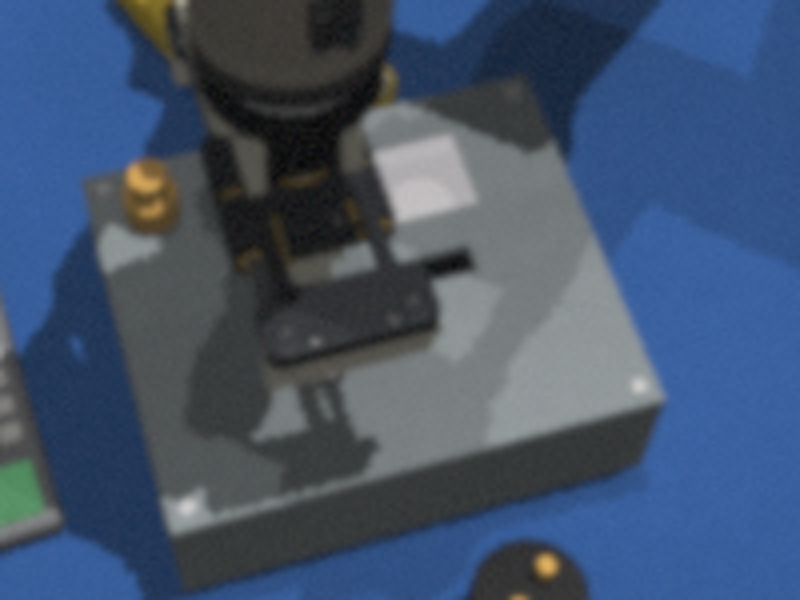

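The knob is hidden under the hand. I'll carry on gently until I feel the end stop, expected with the TCP at chamber y≈11 or a little more.

```bash
python3 -m handwheel '[[[0,0.3,0,0],[0,0.3,0,0],[0,0.2,0,0],[0,0.2,0,0],[0,0.2,0,0],[0,0.1,0,0],[0,0.1,0,0],[0,0,0,0]]]'
python3 -m handwheel '[[[0,0.1,0,0],[0,0.1,0,0],[0,0,0,0]]]'
python3 -c "
from g import *
to(30,11,91)"
```

```text
time: 9.07
tool_pos: [626.2, 35.3, 90.9]
tcp_rot: [2.355, 1.571, 1.459]
contact_force: [-1.7, -1.8, 0.5]
grip_width: 0.6
time: 9.32
tool_pos: [627.7, 36.5, 90.9]
tcp_rot: [2.384, 1.571, 1.488]
contact_force: [-0.6, -1.6, 0.2]
grip_width: 0.1
t 9.3167 tcp [627.7  36.5  90.9] chamber xy 30.9 11.4 F [-0.6 -1.6  0.2] w 0.1 j [-0.06  0.65  1.39  0.    1.09 -0.74]
shift cm tool [-0.01 -0.04 -0.09] | 1.0
tool y yaw 0.675 tool z yaw -0.896 ch x yaw -0.896 ex,ey in tool: [-0. -0.  1.] [0. 1. 0.] down [ 0.  0. -1.]
```

```bash
python3 -m handwheel '[[[0,0.1,0,0],[0,0.1,0,0],[0,0.1,0,0],[0,0,0,0]]]'
python3 -m handwheel '[[[0,0.1,0,0],[0,0.1,0,0],[0,0,0,0]]]'
python3 - <<'E'
from g import *
to(30,11,91)
for n in("top","scene"):
    im,d=bot.capture(n); cv2.imwrite(f"pics/{n}6.png",cv2.resize(im[150:250,270:400,::-1],None,fx=6,fy=6,interpolation=cv2.INTER_CUBIC))
E
```

```text
time: 9.65
tool_pos: [628.8, 37.3, 90.8]
tcp_rot: [-1.825, 1.567, -2.72]
contact_force: [-6.8, -5.2, 2.6]
grip_width: 0.5
time: 9.9
tool_pos: [629.0, 37.6, 90.8]
tcp_rot: [-1.823, 1.564, -2.719]
contact_force: [-10.9, -8.9, 6.2]
grip_width: 0.6
t 9.9 tcp [629.   37.6  90.8] chamber xy 30.8 13.1 F [-10.9  -8.9   6.2] w 0.6 j [-0.06  0.66  1.38 -0.    1.11 -0.73]
shift cm tool [-0.02 -0.21 -0.08] | 2.0
tool y yaw 0.675 tool z yaw -0.896 ch x yaw -0.896 ex,ey in tool: [-0.002 -0.     1.   ] [-0.007  1.     0.   ] down [-0.006 -0.003 -1.   ]
```

View pics/scene6.png

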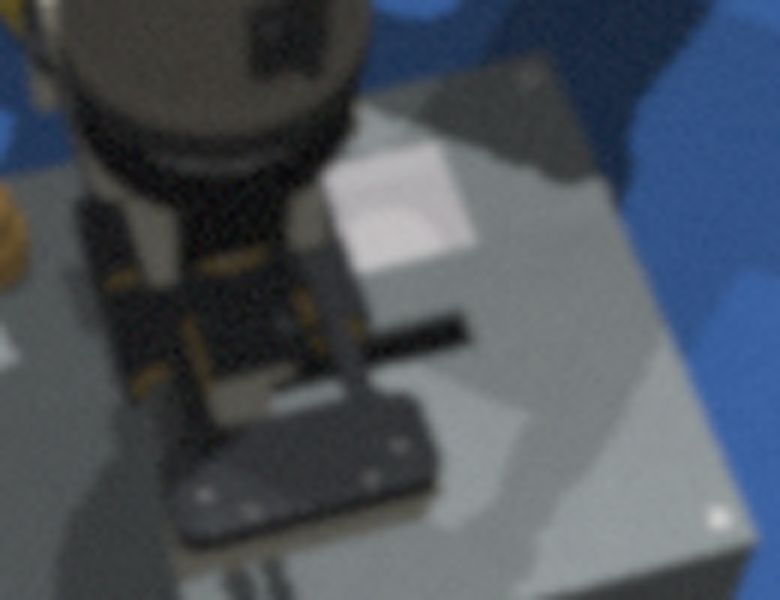

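The force rises to about 14 N at y≈13, and that is the end stop. The view is still blocked by the hand, so I'll back off, lift and check.

```bash
python3 -m handwheel '[[[0,-1,0,0],[0,-2,0,0],[0,-1,0,0],[-3,-1,0,0],[-4,0,0,0],[-4,0,-2,0],[0,-2,-3,0],[0,-2,-3,0]]]'
python3 -m handwheel '[[[0,-2,-3,0],[0,-2,-3,0],[0,-2,-3,0],[0,-2,-2,0],[0,0,0,0],[0,0,0,0]]]'
python3 - <<'E'
from g import *
st()
I=[]
for n in("top","scene"):
    im,d=bot.capture(n); I.append(cv2.resize(im[130:310,190:430,::-1],(400,300),interpolation=cv2.INTER_CUBIC))
    P=cloud(n,d); k=(P[...,2]>103)&(P[...,2]<122)&(np.linalg.norm(P[...,:2]-W(30,15),axis=2)<55)
    N,l,s,ce=cv2.connectedComponentsWithStats(k.astype(np.uint8))
    for i in range(1,N):
        if s[i,4]>10:
            m=np.nanmean(P[l==i],0); q=m[:2]-C; print(n,s[i],m.round(1),"ch",(q@ex).round(1),(q@ey).round(1))
    for L in("weight","coil","meter","calculator","knob_top"): print(n,L,bot.spot_point(n,L)[:2])
cv2.imwrite("pics/both7.png",np.hstack(I))
E
```

```text
time: 10.67
tool_pos: [513.7, 45.0, 200.9]
tcp_rot: [0.93, 1.563, 0.033]
contact_force: [0.1, 0.8, 0.1]
grip_width: -0.0
time: 11.17
tool_pos: [380.8, 81.0, 199.1]
tcp_rot: [1.067, 1.568, 0.172]
contact_force: [0.9, -0.1, 0.5]
grip_width: 0.2
t 11.1667 tcp [380.8  81.  199.1] chamber xy -158.1 -153.6 F [ 0.9 -0.1  0.5] w 0.2 j [ 0.01  0.12  1.91  0.    1.11 -0.66]
top [304 186   9   9  58] [648.1  54.8 112.1] ch 29.3 38.7
top weight [{'point': [354.4, 215.4], 'conf': 0.68}]
top coil [{'point': [260.9, 172.3], 'conf': 0.93}]
top meter [{'point': [363.5, 280.8], 'conf': 0.73}]
top calculator [{'point': [375.6, 172.1], 'conf': 0.98}]
top knob_top [{'point': [306.9, 186.4], 'conf': 0.55}]
scene [306 218  11  12 105] [651.2  55.1 112.8] ch 31.1 41.4
scene weight [{'point': [266.6, 190.9], 'conf': 0.53}]
scene coil [{'point': [358.7, 297.1], 'conf': 0.66}, {'point': [292.7, 154.0], 'conf': 0.58}]
scene meter [{'point': [293.6, 153.4], 'conf': 0.94}]
scene calculator [{'point': [220.2, 246.6], 'conf': 0.97}]
scene knob_top [{'point': [311.2, 224.0], 'conf': 0.62}, {'point': [309.7, 229.8], 'conf': 0.49}]
```

View pics/both7.png

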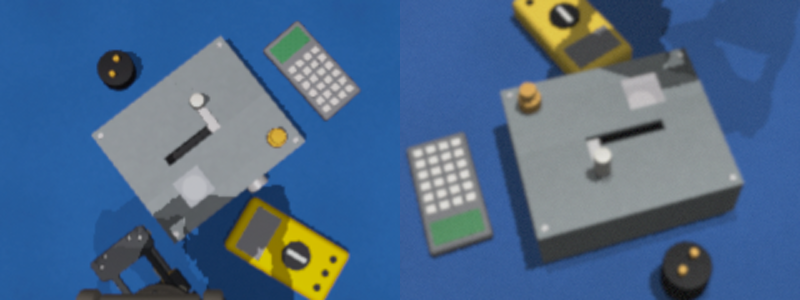

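In the top view (left half) the knob is at the far end of the short leg, at (197,100), with the short leg behind it empty. Depth puts it at (29.3, 38.7) from the top camera and (31.1, 41.4) from the scene camera, against a nominal (30, 40). The other objects haven't moved, and the hand is clear with nothing touching it.

```bash
python3 -c "
from plant import bot
print(bot.close_job())"
```

```text
the job is handed in; nothing more can be done
None
```

I opened the shutter and latched it, then handed the job in at about 12 s of the 42 s allowed; handing in gives no verdict. With the fingers shut, I pushed the knob along the long leg to the corner. I then went round to the chamber's -y side, pushed the knob to the end of the short leg, and took the hand away.

**Stops:** The force rose to about 14 N at both the corner and the end. At the corner this came within 0.5 mm of where I expected it. At the end it came about 2 mm further on than expected, probably because the fingertips are thinner than I assumed.

**Final knob position:** Measured in the chamber's x, y, the knob should stand at (30, 40) mm. The top camera put it at (29.3, 38.7) mm and the scene camera at (31.1, 41.4) mm. They disagree by about 3 mm, which is close to the calibration error. Each camera shows about 39.6 mm of travel along the short leg.

**Other objects:** The weight, coil, meter and calculator looked undisturbed in the last pictures. I compared detector positions from before and after only for the weight and coil, and these shifted by up to about 5 pixels (for the weight), which I took as detector noise. No contact force was left on the hand, which is well clear of the chamber.

**Checks that failed or were blocked:** The first knob detection in the top picture was really the coil, so I rejected it. The hand hid the knob during the pushes, so I relied on force then and on pictures afterwards.

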